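# Shut a slant-lid cosmetics case and draw its lid tight with the quarter-turn cam lock

## Task

Swing the open lid of the slanted cosmetics case down onto its springy seal, then give the rose-coloured cam lock on the case's front ledge its full quarter turn clockwise, so that it draws the lid down tight and holds it shut. Let go, and leave the toiletries around the case where they stand.

Things in the scene. Friction and masses are not known exactly. Their poses are not given: they have to be found in the camera images.
- case: Cream plastic case, fixed, 180 mm deep (its x) by 200 mm wide (y). Origin: centre of underside; z up, -x the front, which faces roughly to the robot's right. Front wall 45 mm high, back 170 mm: the top slopes up to the back at 35 degrees, outward normal (-0.574, 0, 0.819), up-slope (0.819, 0, 0.574) in its frame. The lowest 53 mm of the slope is a fixed ledge with the lock; the lid covers the rest.
- lid (a joint): Opening of the dusky-pink lid, rad: 0 = drawn tight, about 0.04 = loose on the spring seal (front edge 6 mm up; pressed further it springs back up there, 3 to 6 N), up to 1.15 = open. Stiff hinge: the lid stays where it is left; about 3 N at the press point swings it.
- lid_hinge (a point): Point on the lid's hinge axis (along the case's y), at the top back edge of the slope, midway across the 200 mm wide lid.
- lid_press (a point): Where to push the lid down: on its outer face, midway across, 125 mm from the hinge axis, 35 mm from the front edge; with the lid at 0 it is 3 mm further out along the slope's normal than lid_hinge. Axes: x from front edge to hinge, z out of the face. Lid 6 mm thick. A white wedge keeper stands up to 9 mm above the face at mid front edge, 2 to 20 mm from the edge.
- lock (a joint): Turn of the cam lock, rad: 0 = open, bar and tongue along the case's +y; 1.57 = locked, pointing up-slope, tongue on top of the lid's keeper (stop at 1.6). Grows clockwise looking down on the slope. The tongue bears on the keeper from about 1.0 and pulls the lid down until about 1.4, needing up to 0.4 N m; it stays where left. Turned before the lid is down, it blocks the lid.
- lock_grip (a point): Centre of the rose grip bar, on the turning axis, which is square to the slope (35 degrees from vertical). Bar 56 mm long (point's y, + to the white dot and tongue), 12 mm thick (x), 26 mm tall (z, outward normal of the slope), so 13 mm either way along z. Its lower side is 26 mm above the ledge, 5 mm or more above lid and keeper once the lid is down on the seal.
- lock_tip (a point): End of the steel tongue under the grip bar, 44 mm from the turning axis; the tongue is 8 mm thick and its lower side is 15 mm above the ledge.
- mug: Bystander: black ceramic mug of pencils, 80 mm across, 155 mm high with the pencils; origin at the centre of its underside.
- pump: Bystander: empty white plastic pump dispenser, 68 mm across, 168 mm high; origin at the centre of its underside.
- lipsticks: Bystander: clear acrylic stand of four lipsticks, 70 mm square, 71 mm high; origin at the centre of its underside.
- perfume: Bystander: amber bottle with black cap, 36 by 58 mm, 103 mm high; origin at the centre of its underside.
- tin: Bystander: round aluminium tin, 72 mm across, 26 mm high, in front of the case; origin at the centre of its underside.
- curler: Bystander: steel eyelash curler lying flat in front of the case, about 115 mm long, 15 mm high; origin under its pivot.

How it is judged (in metres and radians):
On the way, in this order (a step that is already met when the one before it is completed fails the run):
1. the lid is down on its seal while the lock is still open (value of joint lid below 0.06 rad and value of joint lock below 0.7 rad), for 0.2 s.
2. the lock is turned its quarter turn and the lid is drawn tight (value of joint lid below 0.013 rad and value of joint lock above 1.38 rad), for 0.2 s.
At the end, for the whole second after the job is handed in: The lid is drawn tight (under 0.013 rad, about 2 mm at its front edge) and the lock stands at its quarter turn (over 1.38 rad), both at rest (all of step 2 and velocity of joint each of lock, lid below 0.05 rad/s); the robot touches nothing.
It fails at once if a bystander is shoved more than 30 mm or knocked over (distance of any of mug, pump, lipsticks, perfume, tin, curler from where it was at the start of the episode above 0.03 m or angle between any of mug, pump, lipsticks, perfume's own z axis and vertical above 0.6 rad).
It also fails if it takes over 51 s, if anything falls off the work surface, if the arm or the gripper's body presses on something with over 40 N, if the wrist force passes 120 N, or if a joint passes its speed limit or range.

## Robot

A 6-joint arm with a two-finger parallel gripper is mounted at the origin on the work surface. World frame = base frame: x ahead of the robot, y to its left, z up, the work surface at z = 0. Lengths are in mm, angles in rad, forces in N, time in s.
With the tool pointing down it reaches from about 300 to 775 mm from the base axis. Payload 14.6 kg.
Tool frame: the origin (TCP) lies midway between the tips of the shut fingers; the grasp point (between the pads) lies manip.grasp_offset behind it (manip.grasp_offset is the distance from the TCP to the grasp point, in mm); z points along the fingers, y is the direction in which the jaws open and shut (so a half turn about z gives the same grasp; the last joint's range is limited). The gripper opens to 94 mm and grips with 3 to 60 N. Pads are 16 mm wide; open, the fingers measure 119 mm over their backs; the gripper's body (75 mm by 177 mm) begins 78 mm behind the grasp point.
Start: joints at [-1.222, 0.3, 1.521, -0, 1.321, -0.067], TCP at [222.149, -503.129, 205.446] pointing down, gripper open.
Joint ranges: [-3.03, 3.03], [-0.79, 2.21], [0.23, 2.52], [-1.04, 4.18], [0, 3.07], [-2.55, 2.55]. Speed limits (rad/s): [2.22, 2.22, 2.57, 3.14, 3.14, 3.14].

## Interface

Orientations are given as [roll, pitch, yaw] about the fixed x, y, z axes, in that order (R = Rz(yaw) Ry(pitch) Rx(roll)).
In Python, from cell import monitor, vision, order, manip gives the robot as it stands.
- The arm moves only by the shell command python3 -m jog 'ROWS' [FORCE]. ROWS is JSON, a list of rows, each a list of 7 numbers: the shift along the tool's x, y, z in cm, then the turn, a rotation vector about the tool's x, y, z in rad, then the opening in per cent of the stroke, from 0 (shut) to 100 (fully open). In form: [[tx, ty, tz, rx, ry, rz, jaw], ...]. A call has 1 to 8 rows; each row shifts and turns the commanded pose from where the row before left it, along the tool's axes as they then stand; what a row does not reach is not made up. A row lasts 1/10 s, in which the tool goes at most 50 mm and 8.59 degrees, less where a joint would pass 70% of its speed; a pose out of reach is approached as far as the arm can. A call is refused whole if a number of a shift passes 5 or a number of a turn 0.15, either way. A call with a gripper value outside its range is refused whole. The fingers move at their own pace and stop on an object; FORCE is the grip in N (left out, the last holds). Time passes only in rows, so rows that do not move let the fingers close. It gives the time, the measured TCP pose, the force and the opening at its end, in the units of the state.
- monitor.read_state(): the state, without advancing time (a new reading comes with each control period).
- vision.camera(name): name is "scene" or "top" or "wrist"; returns a dict with "color" (420x560x3 uint8, blue, green, red), "fx", "fy", "cx", "cy" (pixels), "cam_to_world" (4x4, takes a point from camera to world coordinates); the wrist camera has in their place "tool_from_camera" (4x4, takes a point from camera to tool coordinates, whose origin is the TCP and whose axes are the flange's). Camera axes: x right, y down, z forward; pixel columns grow to the right and rows downward; lengths in mm; the calibration is good to about 2 mm. A picture is of the moment at which its call begins: read the wrist's pose just before it. There is no depth.
- order.sign_off(): hands the job in, once; it reports no verdict.
The state is a dict: "clock": time; "joints": joint angles; "qd": joint speeds; "effort": joint torques, N m; "eef_pos": TCP position; "eef_rot": TCP orientation; "wrist_force": force on the tool from outside, world axes, zero at the start; "moment": the same for the moment, N m; "finger_gap": finger opening in mm.
Only numpy, scipy, OpenCV 4.12 (cv2) and the standard library are available. Lean on these libraries where they do the work, as an engineer would, in place of code of your own. Each camera call takes 0.05 s, during which the arm holds its last target.

## Working session

There is one attempt and no reset: what is moved stays moved. The work goes in short steps, Python scripts to look and compute and a shell command to move; the robot and the scene stay as the last step left them, time stands still between calls to the robot, and variables do not carry over. Pictures are saved under pics/ and viewed, and the job is handed in when it is done.

```bash
mkdir -p pics; ls; python3 - <<'E'
from cell import monitor, vision, order, manip
import cv2,numpy as np
np.set_printoptions(precision=4,suppress=True)
print(monitor.read_state(), manip.grasp_offset)
for n in ["scene","top","wrist"]:
    c=vision.camera(n); cv2.imwrite(f"pics/{n}0.png",c["color"])
    print(n,c["fx"],c["fy"],c["cx"],c["cy"]); print(c.get("cam_to_world",c.get("tool_from_camera")))
E
```

```text
pics
{'clock': 0.0, 'joints': array([-1.2216,  0.3005,  1.5216,  0.    ,  1.3207, -0.0666]), 'qd': array([-0.0004, -0.0005,  0.001 ,  0.0005,  0.0005, -0.0005]), 'effort': array([  0.0016, -53.1807, -35.2737,   0.0709,   0.0244,  -0.0001]), 'eef_pos': array([ 222.0667, -502.8853,  204.8701]), 'eef_rot': array([-3.1404, -0.0001,  0.4158]), 'wrist_force': array([ 0.0684,  0.7558, -0.0365]), 'moment': array([ 0.0032, -0.0149,  0.0805]), 'finger_gap': 93.57303558732626} 18.8
scene 381.42777510434274 381.42777510434274 280.73898065865177 201.21352835077923
[[  -0.2056    0.7638   -0.6119 1156.9876]
 [   0.9786    0.1605   -0.1285  174.254 ]
 [   0.       -0.6252   -0.7804  822.4101]
 [   0.        0.        0.        1.    ]]
top 460.04475754774336 460.04475754774336 278.7461344398323 214.14278592536536
[[  0.0428  -0.976    0.2133 438.9502]
 [ -0.9991  -0.0429   0.0039  60.9196]
 [  0.0054  -0.2133  -0.977  907.6902]
 [  0.       0.       0.       1.    ]]
wrist 378.08922382515425 378.08922382515425 284.10724871483256 208.41746093510903
[[  -0.0003   -0.9635   -0.2678   77.6219]
 [   1.       -0.0002   -0.0001   -0.7784]
 [   0.0001   -0.2678    0.9635 -179.4808]
 [   0.        0.        0.        1.    ]]
```

View pics/scene0.png

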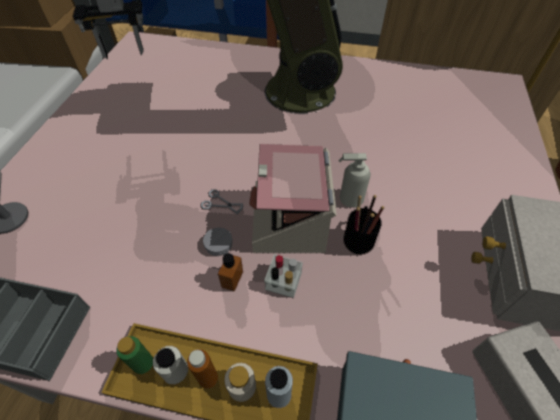

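View pics/top0.png

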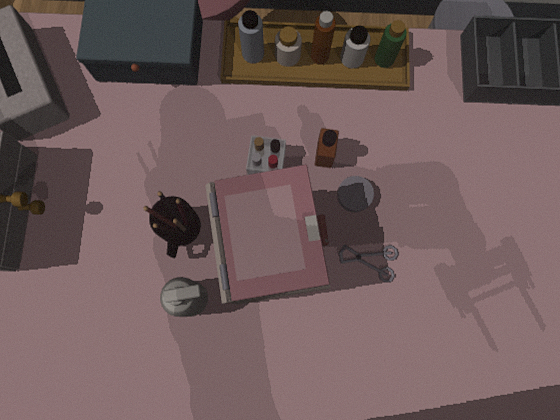

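View pics/wrist0.png

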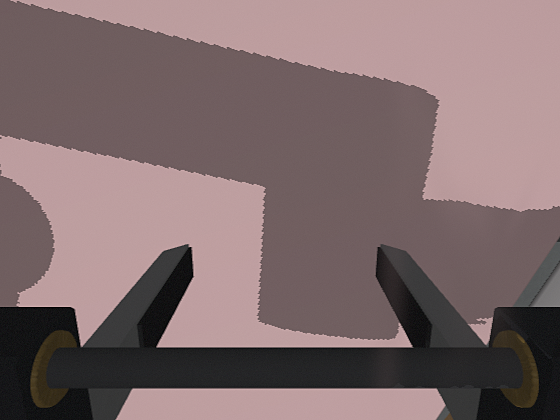

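The scene shows the case at about (290,200), with the lid open and its front facing image left. In the top view the case is at about (268,235) with its front facing right (world -y), and the lock is partly hidden under the keeper at (318,230). I'll enlarge both.

```bash
python3 - <<'E'
import cv2
t=cv2.imread("pics/top0.png"); cv2.imwrite("pics/t1.png",cv2.resize(t[140:320,130:420],None,fx=2.7,fy=2.7,interpolation=cv2.INTER_CUBIC))
t=cv2.imread("pics/scene0.png"); cv2.imwrite("pics/s1.png",cv2.resize(t[130:300,190:400],None,fx=3.5,fy=3.5,interpolation=cv2.INTER_CUBIC))
E
```

```text
(no output)
```

View pics/t1.png

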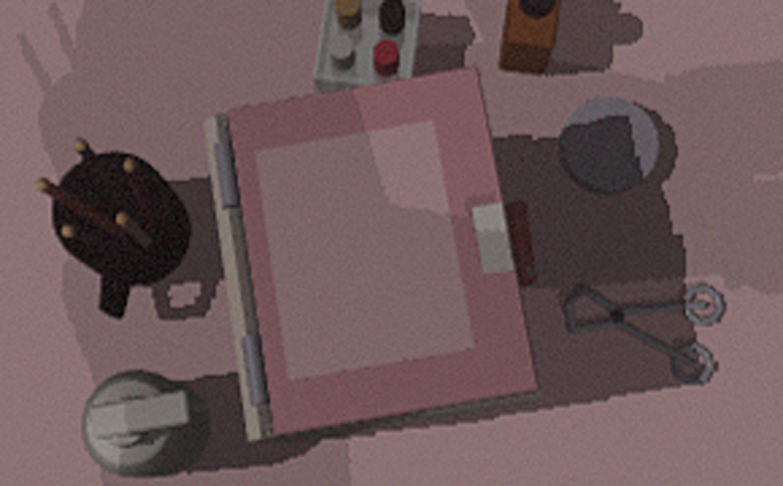

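View pics/s1.png

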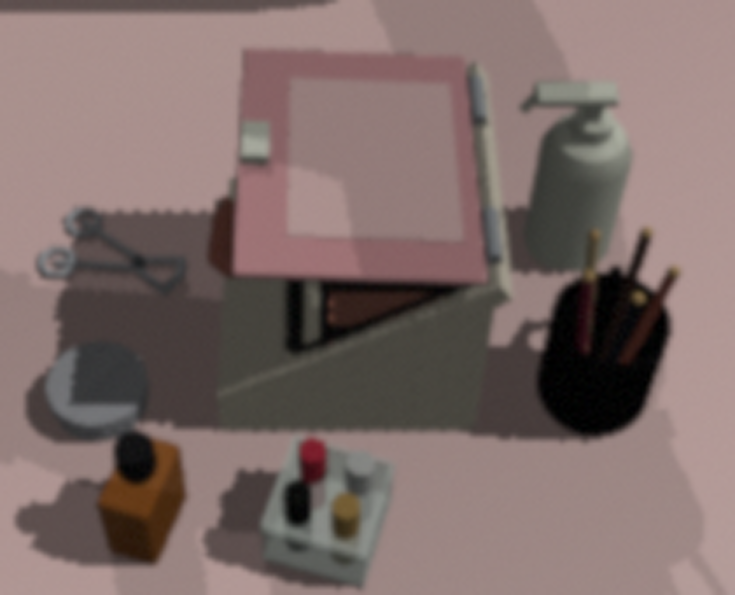

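```bash
cat > h.py <<'E'
import numpy as np, cv2
np.set_printoptions(precision=2,suppress=True)
CAL={"scene":(381.42777510434274,280.73898065865177,201.21352835077923,np.array([[-0.2056,0.7638,-0.6119,1156.9876],[0.9786,0.1605,-0.1285,174.254],[0,-0.6252,-0.7804,822.4101]])),
"top":(460.04475754774336,278.7461344398323,214.14278592536536,np.array([[0.0428,-0.976,0.2133,438.9502],[-0.9991,-0.0429,0.0039,60.9196],[0.0054,-0.2133,-0.977,907.6902]]))}
def ray(n,u,v):
    f,cx,cy,T=CAL[n]; d=T[:,:3]@np.array([(u-cx)/f,(v-cy)/f,1]); return T[:,3],d/np.linalg.norm(d)
def onz(n,u,v,z):
    o,d=ray(n,u,v); return o+d*(z-o[2])/d[2]
def tri(r1,r2):
    (a,d),(b,e)=r1,r2
    A=np.stack([d,-e],1); s=np.linalg.lstsq(A,b-a,rcond=None)[0]
    p,q=a+s[0]*d,b+s[1]*e; return (p+q)/2,np.linalg.norm(p-q)
def proj(n,P):
    f,cx,cy,T=CAL[n]; c=T[:,:3].T@(P-T[:,3]); return np.array([f*c[0]/c[2]+cx,f*c[1]/c[2]+cy])
Z=lambda u,v:((u+.5)/2.7-.5+130,(v+.5)/2.7-.5+140)
S=lambda u,v:((u+.5)/3.5-.5+190,(v+.5)/3.5-.5+130)
E
python3 - <<'E'
from h import *
for k,t,s in [("A",(207,117),(510,298)),("B",(250,440),(476,63)),("lidA",(477,68),(233,274)),("lidB",(538,388),(243,50)),("keeperA",(500,205),(270,123)),]:
    print(k,*tri(ray("top",*Z(*t)),ray("scene",*S(*s))))
print(onz("scene",*S(218,428),0),onz("scene",*S(483,430),0))
print("A z170",onz("top",*Z(207,117),170),onz("top",*Z(250,440),170))
# bystanders base approx
for k,p in dict(mug=(175,222),pump=(182,298)).items(): print(k,onz("top",*p,155))
print("lock red end",onz("top",*Z(530,282),100))
for k,p,z in [("tin",(610,145),26),("curlpivot",(617,315),8),("curl1",(705,303),8),("curl2",(693,362),8)]: print(k,onz("top",*Z(*p),z))
E
```

```text
A [650.4  188.36 160.3 ] 0.3955044491554746
B [454.15 143.56 168.39] 6.43590016309326
lidA [682.95  21.62 181.38] 0.24246132355405758
lidB [490.13 -19.64 182.08] 0.5795684200436129
keeperA [588.54  15.71 217.19] 15.248864630607454
[685.73   1.8   -0.  ] [648.51 187.02  -0.  ]
A z170 [647.68 186.51 170.  ] [453.64 146.57 170.  ]
mug [582.29 236.07 155.  ]
pump [458.48 213.52 155.  ]
lock red end [564.61 -21.84 100.  ]
tin [680.23 -86.04  26.  ]
curlpivot [557.46 -95.05   8.  ]
curl1 [ 569.04 -159.17    8.  ]
curl2 [ 525.78 -150.11    8.  ]
```

```bash
cat >> h.py <<'E'
from scipy.spatial.transform import Rotation as Ro
def goal(p,R):
    from cell import monitor
    s=monitor.read_state(); Rc=Ro.from_euler("xyz",s["eef_rot"]).as_matrix()
    d=np.array(p)-s["eef_pos"]
    print("t",s["clock"],"shift cm in tool",Rc.T@d/10,"rotvec",Ro.from_matrix(Rc.T@R).as_rotvec(),"after-rot shift",R.T@d/10)
XC=np.array([-.203,.979,0]);XC/=np.linalg.norm(XC);YC=np.array([-XC[1],XC[0],0]);ZC=np.array([0,0,1.])
def Rlid(th): # tool z into lid at opening th, tool y toward lid front
    a=np.radians(35)-th; y=-(np.cos(a)*XC+np.sin(a)*ZC); n=-np.sin(a)*XC+np.cos(a)*ZC
    return np.stack([np.cross(y,-n),y,-n],1)
E
python3 -c "
from h import *
goal([578,36,240],Rlid(np.radians(35)))"
python3 -m jog '[[0,0,-4,0,0,0.1,100],[0,0,-4,0,0,0.11,100],[0,0,-4,0,0,0,0]]'
python3 -c "
from h import *
goal([578,36,240],Rlid(np.radians(35)))"
```

```text
t 0.15 shift cm in tool [ 54.33 -34.93  -3.47] rotvec [-0.    0.    0.21] after-rot shift [ 45.79 -45.55  -3.5 ]
clock: 0.45
eef_pos: [222.0, -502.8, 326.8]
eef_rot: [-3.141, 0.0, 0.202]
wrist_force: [-1.0, -0.3, 0.4]
finger_gap: 88.9
t 0.45 shift cm in tool [ 45.68 -45.65   8.7 ] rotvec [-0.  0. -0.] after-rot shift [ 45.8  -45.53   8.68]
```

```bash
python3 -m jog '[[2.3,-2.3,0,0,0,0,0],[2.3,-2.3,0,0,0,0,0],[2.3,-2.3,0,0,0,0,0],[2.3,-2.3,0,0,0,0,0],[2.3,-2.3,0,0,0,0,0],[2.3,-2.3,0,0,0,0,0],[2.3,-2.3,0,0,0,0,0],[2.3,-2.3,0,0,0,0,0]]'
python3 -m jog '[[2.3,-2.3,0,0,0,0,0],[2.3,-2.3,0,0,0,0,0],[2.3,-2.3,0,0,0,0,0],[2.3,-2.3,0,0,0,0,0],[2.3,-2.3,0,0,0,0,0],[2.3,-2.3,0,0,0,0,0],[2.3,-2.3,0,0,0,0,0],[0,0,0,0,0,0,0]]'
python3 - <<'E'
from h import *
from cell import vision,monitor
s=monitor.read_state();print(s["eef_pos"],s["joints"])
cv2.imwrite("pics/w1.png",vision.camera("wrist")["color"])
goal([578,36,240],Rlid(np.radians(35)))
E
```

```text
clock: 1.25
eef_pos: [365.1, -284.2, 325.4]
eef_rot: [-3.142, 0.0, 0.206]
wrist_force: [0.9, -0.7, -0.1]
finger_gap: 25.3
clock: 2.05
eef_pos: [490.5, -92.4, 324.9]
eef_rot: [-3.141, 0.001, 0.209]
wrist_force: [-0.1, -0.5, 0.3]
finger_gap: 0.6
[490.48 -92.41 324.91] [-0.26  0.12  1.46  0.    1.56  1.1 ]
t 2.1 shift cm in tool [ 11.33 -10.87   8.49] rotvec [-0.  0.  0.] after-rot shift [ 11.28 -10.92   8.5 ]
```

View pics/w1.png

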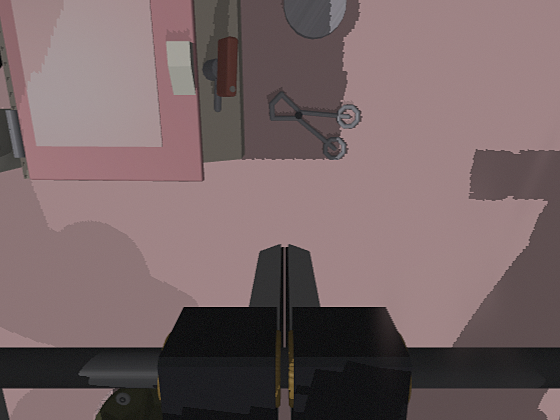

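```bash
python3 - <<'E'
from h import *
t=cv2.imread("pics/w1.png"); cv2.imwrite("pics/w1z.png",cv2.resize(t[20:190,150:290],None,fx=3.5,fy=3.5,interpolation=cv2.INTER_CUBIC))
E
```

```text
(no output)
```

View pics/w1z.png

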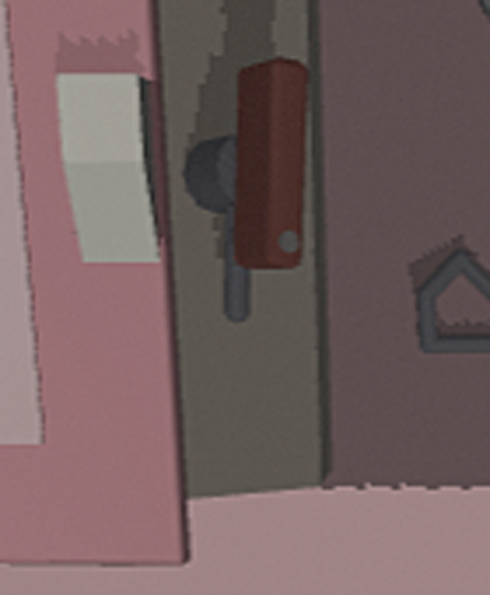

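```bash
cat >> h.py <<'E'
TC=np.array([[-0.0003,-0.9635,-0.2678,77.6219],[1,-0.0002,-0.0001,-0.7784],[0.0001,-0.2678,0.9635,-179.4808]])
def wray(u,v,pos,rot):
    R=Ro.from_euler("xyz",rot).as_matrix(); d=np.array([(u-284.107)/378.089,(v-208.417)/378.089,1])
    d=R@(TC[:,:3]@d); return R@TC[:,3]+pos, d/np.linalg.norm(d)
def wz(u,v,pos,rot,z):
    o,d=wray(u,v,np.array(pos),rot); return o+d*(z-o[2])/d[2]
E
python3 - <<'E'
from h import *
p,r=[490.48,-92.41,324.91],[-3.141,.001,.209]
W=lambda a,b:(150+a/3.5,20+b/3.5)
for k,q,z in [("top ctr",(287,166),102.8),("dot end top L",(264,268),107),("dot end R",(302,266),99),("far L",(275,60),107),("far R",(307,68),99),("case corner",(325,485),45),("keeper ctr",(110,160),190),("lid corner",(186,563),182)]:
    P=wz(*W(*q),p,r,z); O=np.array([569,78.4,0]); print(k,P,"case",(P-O)@XC,(P-O)@YC)
E
```

```text
top ctr [589.02 -17.37 102.8 ] case -97.84396689015755 -0.15318479607951635
dot end top L [560.17 -16.23 107.  ] case -90.86502997837152 27.85470580279383
dot end R [562.92 -25.86  99.  ] case -100.84920597772202 27.125086676354357
far L [615.29 -10.02 107.  ] case -95.97382227218974 -27.375114364500092
far R [616.09 -17.9   99.  ] case -103.85551542716507 -26.558455849109684
case corner [492.2  -39.75  45.  ] case -100.092657942214 99.19245490131279
keeper ctr [577.17   8.83 190.  ] case -69.77649089268641 6.119739444054892
lid corner [488.14 -20.19 182.  ] case -80.12455500324775 99.18983765609471
```

```bash
python3 -m jog '[[2.8,-2.7,0,0,0,0,0],[2.8,-2.7,0,0,0,0,0],[2.8,-2.7,0,0,0,0,0],[2.9,-2.8,0,0,0,0,0],[0,0,3,0,0,0,0],[0,0,3,0,0,0,0],[0,0,3,0,0,0,0],[0,0,2,0,0,0,0]]'
python3 -m jog '[[0,0,1,0,0,0,0],[0,0,0.2,0,0,0,0]]'
python3 - <<'E'
from h import *
from cell import vision,monitor
s=monitor.read_state();print(s["eef_pos"],s["joints"],s["wrist_force"])
E
```

```text
clock: 2.9
eef_pos: [576.9, 33.8, 213.2]
eef_rot: [-3.141, 0.002, 0.205]
wrist_force: [0.7, 0.6, 0.5]
finger_gap: 0.3
clock: 3.1
eef_pos: [577.4, 34.1, 202.8]
eef_rot: [-3.141, 0.001, 0.205]
wrist_force: [-0.4, 0.7, -0.1]
finger_gap: 0.6
[577.39  34.13 202.8 ] [-0.    0.37  1.44 -0.    1.34  1.36] [-0.38  0.7  -0.13]
```

```bash
python3 -m jog '[[0,0,0.5,0,0,0,0],[0,0,0.5,0,0,0,0],[0,0,0.4,0,0,0,0]]'; python3 -m jog '[[0,0,0.3,0,0,0,0],[0,0,0.3,0,0,0,0]]';python3 -m jog '[[0,0,0.3,0,0,0,0],[0,0,0.3,0,0,0,0]]'
```

```text
clock: 3.4
eef_pos: [577.9, 34.8, 189.6]
eef_rot: [3.141, -0.001, 0.206]
wrist_force: [-0.7, 0.4, 0.5]
finger_gap: 0.2
clock: 3.6
eef_pos: [577.8, 34.9, 183.4]
eef_rot: [3.142, -0.0, 0.206]
wrist_force: [-0.6, -0.6, 0.9]
finger_gap: 0.4
clock: 3.8
eef_pos: [577.8, 34.9, 177.3]
eef_rot: [3.141, -0.0, 0.206]
wrist_force: [-0.0, -0.5, 1.0]
finger_gap: 0.4
```

```bash
python3 -m jog '[[0,0,0.5,0.04,0,0,0],[0,0,0.5,0.04,0,0,0],[0,0,0.5,0.04,0,0,0],[0,0,0.5,0.04,0,0,0]]'; python3 -c "
from cell import monitor,vision;import cv2
cv2.imwrite('pics/w2.png',vision.camera('wrist')['color']);cv2.imwrite('pics/s2.png',vision.camera('scene')['color'])"
```

```text
clock: 4.2
eef_pos: [577.6, 36.1, 157.3]
eef_rot: [-2.98, -0.0, 0.206]
wrist_force: [0.4, 0.9, 0.5]
finger_gap: 0.4
```

View pics/w2.png

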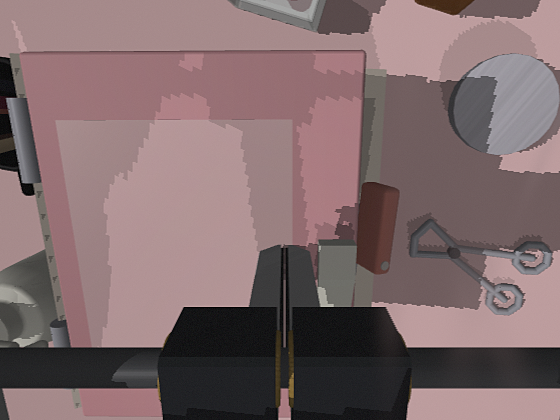

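View pics/s2.png

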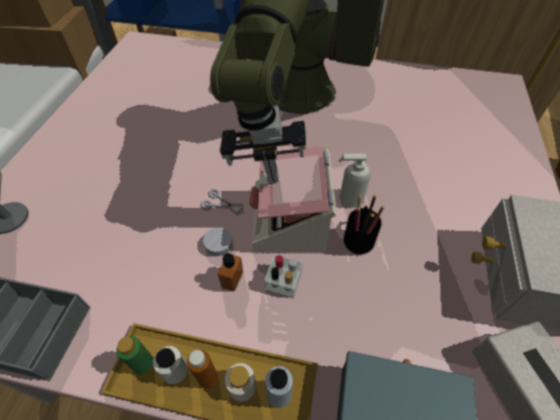

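```bash
python3 - <<'E'
from h import *
t=cv2.imread("pics/s2.png"); a=cv2.imread("pics/scene0.png")
cv2.imwrite("pics/s2z.png",np.hstack([cv2.resize(i[110:270,220:360],None,fx=2.8,fy=2.8,interpolation=cv2.INTER_CUBIC) for i in (a,t)]))
E
```

```text
(no output)
```

View pics/s2z.png

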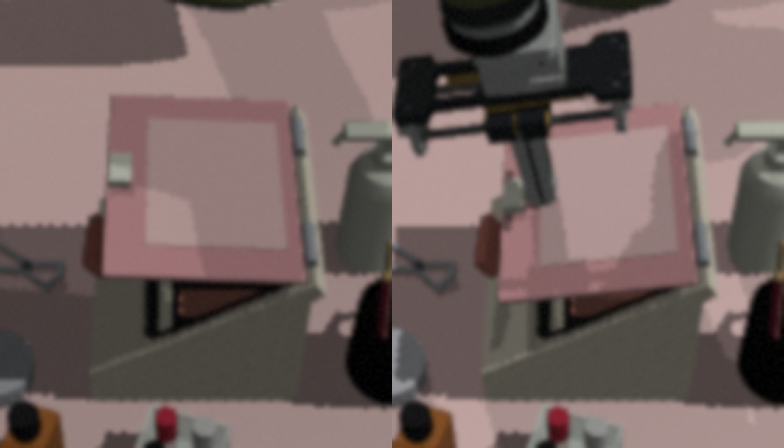

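```bash
python3 -m jog '[[0,0,0.5,0.04,0,0,0],[0,0,0.5,0.04,0,0,0],[0,0,0.5,0.04,0,0,0],[0,0,0.5,0.04,0,0,0],[0,0,0.5,0.04,0,0,0],[0,0,0.5,0.04,0,0,0],[0,0,0.5,0.04,0,0,0],[0,0,0.5,0.04,0,0,0]]'; python3 -m jog '[[0,0,0.5,0.04,0,0,0],[0,0,0.5,0.04,0,0,0]]';  python3 -m jog '[[0,0,0.2,0.015,0,0,0]]'; python3 -c "
from cell import monitor,vision;import cv2
print(monitor.read_state()['joints'])
cv2.imwrite('pics/s3.png',cv2.resize(vision.camera('scene')['color'][110:270,220:360],None,fx=4,fy=4))"
```

```text
clock: 5.1
eef_pos: [575.2, 47.7, 119.5]
eef_rot: [-2.662, -0.0, 0.206]
wrist_force: [-0.1, -1.2, -0.2]
finger_gap: 0.4
clock: 5.3
eef_pos: [574.1, 52.4, 110.7]
eef_rot: [-2.582, 0.0, 0.206]
wrist_force: [-0.7, -0.4, 0.1]
finger_gap: 0.2
clock: 5.4
eef_pos: [573.7, 53.2, 108.6]
eef_rot: [-2.566, 0.001, 0.206]
wrist_force: [-2.0, -4.4, 3.2]
finger_gap: 0.2
[-0.20926716  0.57515199  1.47188572  0.53136988  1.38066228  0.97677315]
```

View pics/s3.png

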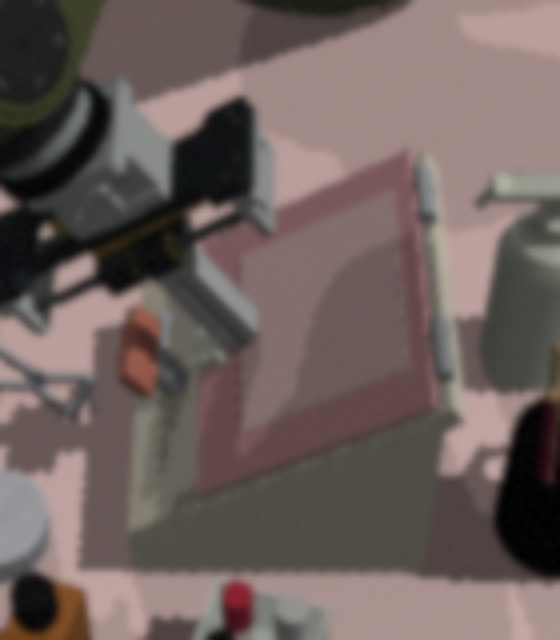

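```bash
for i in 1; do python3 -m jog '[[0,0,0.2,0.01,0,0,0],[0,0,0,0,0,0,0]]';python3 -m jog '[[0,0,0.2,0.01,0,0,0],[0,0,0,0,0,0,0]]'; done
```

```text
clock: 5.65
eef_pos: [573.7, 54.2, 107.5]
eef_rot: [-2.558, -0.0, 0.206]
wrist_force: [-0.7, -2.8, 1.5]
finger_gap: 0.7
clock: 5.85
eef_pos: [573.6, 55.4, 105.9]
eef_rot: [-2.547, -0.001, 0.206]
wrist_force: [-0.5, -1.7, 2.6]
finger_gap: 0.4
```

```bash
python3 -m jog '[[0,0,0.25,0.01,0,0,0],[0,0,0,0,0,0,0]]';python3 -m jog '[[0,0,0.25,0.01,0,0,0],[0,0,0,0,0,0,0]]'; python3 -c "
from cell import monitor,vision;import cv2
cv2.imwrite('pics/s4.png',cv2.resize(vision.camera('scene')['color'][110:270,220:360],None,fx=4,fy=4))"
```

```text
clock: 6.05
eef_pos: [573.6, 56.1, 104.9]
eef_rot: [-2.538, -0.002, 0.206]
wrist_force: [-2.4, -9.7, 12.3]
finger_gap: 0.5
clock: 6.25
eef_pos: [573.8, 56.4, 104.5]
eef_rot: [-2.529, -0.003, 0.205]
wrist_force: [-8.6, -21.1, 27.9]
finger_gap: 0.7
```

View pics/s4.png

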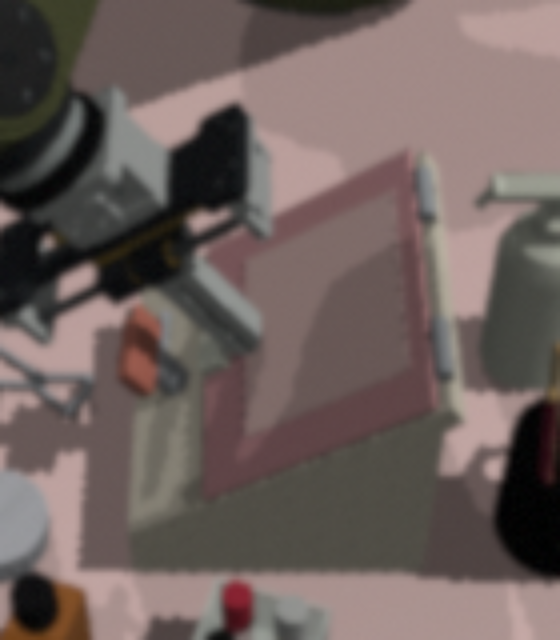

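```bash
python3 -m jog '[[0,0,-1,0,0,0,0],[0,0,-3,0,0,0,0],[0,0,-3,0,0,0,0],[0,0,-3,0,0,-0.15,0],[0,1,-2,0,0,-0.15,0],[0,1,0,0,0,-0.15,40],[0,1,0,0,0,-0.15,40],[0,1,0,0,0,-0.15,40]]'; python3 -m jog '[[0,0,0,0,0,-0.15,40],[0,0,0,0,0,-0.15,40],[0,0,0,0,0,-0.15,40],[0,0,0,0,0,-0.15,40],[0,0,0,0,0,-0.15,40],[0,0,0,0,0,-0.15,40],[0,0,0,0,0,-0.15,40],[0,0,0,0,0,-0.15,40]]';python3 -m jog '[[0,0,0,0,0,-0.15,40],[0,0,0,0,0,-0.15,40],[0,0,0,0,0,-0.15,40],[0,0,0,0,0,-0.15,40],[0,0,0,0,0,-0.15,40],[0,0,0,0,0,-0.15,40],[0,0,0,0,0,-0.15,40],[0,0,0,0,0,-0.15,40]]'
python3 - <<'E'
from cell import vision,monitor
import cv2
s=monitor.read_state();print(s["eef_pos"].tolist(),s["eef_rot"].tolist(),s["joints"])
cv2.imwrite("pics/w5.png",vision.camera("wrist")["color"]); cv2.imwrite("pics/t5.png",vision.camera("top")["color"])
E
```

```text
clock: 7.1
eef_pos: [607.4, -35.9, 178.1]
eef_rot: [-2.667, -0.407, 0.862]
wrist_force: [0.4, 0.6, 0.7]
finger_gap: 21.3
clock: 7.9
eef_pos: [607.2, -35.4, 178.2]
eef_rot: [2.882, -0.564, 2.238]
wrist_force: [0.0, 0.2, -0.6]
finger_gap: 37.4
clock: 8.7
eef_pos: [607.2, -35.4, 178.2]
eef_rot: [2.526, 0.008, -2.923]
wrist_force: [-0.6, 0.7, -0.9]
finger_gap: 37.7
[607.2401180161017, -35.430551222914715, 178.23422139037328] [2.5264788327084493, 0.008235436109619743, -2.923454844769188] [-0.34139752  0.6241238   1.2343138   0.51600827  1.62738625 -2.19467586]
```

View pics/w5.png

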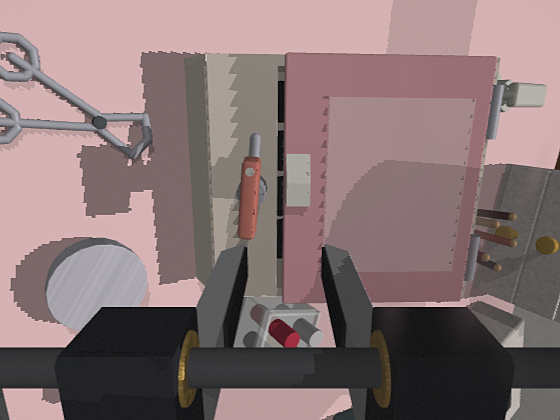

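View pics/t5.png

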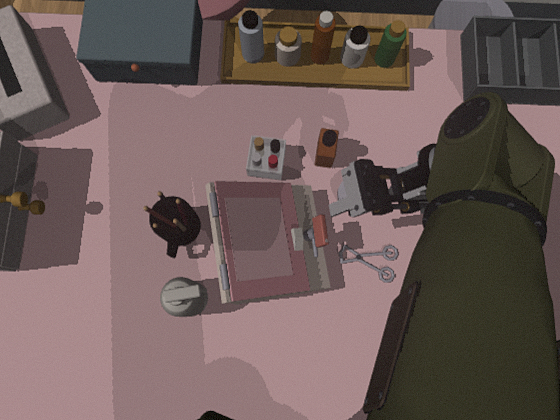

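```bash
python3 - <<'E'
from h import *
t=cv2.imread("pics/w5.png"); cv2.imwrite("pics/w5z.png",cv2.resize(t[125:250,200:320],None,fx=4.8,fy=4.8,interpolation=cv2.INTER_CUBIC))
E
```

```text
(no output)
```

View pics/w5z.png

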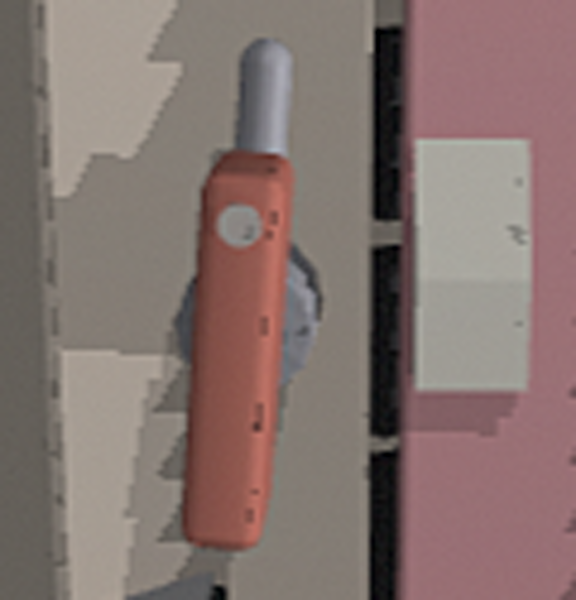

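```bash
cat >> h.py <<'E'
def wpl(u,v,pos,rot,P,n):
    o,d=wray(u,v,np.array(pos),rot); return o+d*(n@(P-o))/(n@d)
N=Rlid(0)[:,2]*-1; U=-Rlid(0)[:,1]; F0=np.array([573.7,56.4,104.5])
E
python3 - <<'E'
from h import *
p,r=[607.24,-35.43,178.23],[2.52648,.008235,-2.923455]
Rc=Ro.from_euler("xyz",r).as_matrix(); print("tool z",Rc[:,2],"N",N,"y",Rc[:,1],"U",U)
g={}
for k,(u,v),h in [("ctr",(247.7,200.2),46),("dot end",(249.8,161.5),46),("far",(245.2,239),46),("tongue",(255.6,133.3),17),("lid front mid (285,190)",(285,190),0),("lid nearcorner",(285,302),0),("lid topcorner",(285.5,53),0),("keeperctr",(200+472/4.8,125+265/4.8),6)]:
    P=wpl(u,v,p,r,F0+h*N,N); g[k]=P; d=P-F0; print(k,P,"U,Y,N:",d@U,d@YC,d@N)
e=g["dot end"]-g["far"]; print("len",np.linalg.norm(e),"ang cw",np.arctan2(e@U,e@YC))
c=(g["dot end"]+g["far"])/2; print("c",c)
e=g["tongue"]-(g["ctr"]-29*N); print(np.linalg.norm(e),np.arctan2(e@U,e@YC))
E
```

```text
tool z [-0.12  0.56 -0.82] N [ 0.12 -0.56  0.82] y [-0.18  0.8   0.58] U [-0.17  0.8   0.57]
ctr [589.81 -19.43 106.37] U,Y,N: -62.43166505017538 -0.37605872546861824 46.00000000000003
dot end [563.65 -23.48 107.32] U,Y,N: -60.78000135653159 26.056600618847256 46.00000000000001
far [617.6  -15.37 105.21] U,Y,N: -64.45956388059446 -28.41670167353778 46.00000000000002
tongue [544.06  -8.94  84.67] U,Y,N: -58.85603515909222 42.289910749695146 17.000000000000018
lid front mid (285,190) [582.98  27.61  83.44] U,Y,N: -36.71036301588677 -3.2467232955074348 -1.6509063455663305e-14
lid nearcorner [680.43  49.18  84.38] U,Y,N: -35.080053072106736 -103.03875529250193 -2.1836283555034346e-14
lid topcorner [483.23   5.84  82.7 ] U,Y,N: -38.014290079689836 98.84986451759659 -5.081592480842654e-15
keeperctr [572.88  30.53  94.2 ] U,Y,N: -26.5220752395421 6.056706251551896 5.9999999999999964
len 54.59743439948482 ang cw 0.06744554404352715
c [590.63 -19.42 106.26]
42.81553550259077 0.08360982098866468
```

```bash
cat >> h.py <<'E'
def Rg(a):
    y=np.cos(a)*U-np.sin(a)*YC; return np.stack([np.cross(y,-N),y,-N],1)
C=np.array([590.2,-19.4,106.3])
E
python3 - <<'E'
from h import *
goal(C+30*N,Rg(.075)); goal(C-22*N,Rg(.075))
E
```

```text
t 8.8 shift cm in tool [ 1.37 -2.55  3.99] rotvec [ 0.   -0.    0.09] after-rot shift [ 1.15 -2.64  4.  ]
t 8.8 shift cm in tool [ 1.36 -2.57  9.19] rotvec [ 0.   -0.    0.09] after-rot shift [ 1.15 -2.64  9.2 ]
```

```bash
python3 -m jog '[[0.7,-1.3,1,0,0,0,40],[0.7,-1.3,1,0,0,0,40],[0,0,1,0,0,0.09,40],[0,0,1,0,0,0,40],[0,0,0,0,0,0,40]]'
python3 - <<'E'
from h import *
from cell import vision,monitor
s=monitor.read_state();print(s["eef_pos"].tolist(),s["eef_rot"].tolist(),s["joints"])
cv2.imwrite("pics/w6.png",vision.camera("wrist")["color"])
goal(C-22*N,Rg(.075))
E
```

```text
clock: 9.3
eef_pos: [592.5, -36.5, 128.8]
eef_rot: [2.527, -0.049, -3.001]
wrist_force: [0.2, -0.9, 0.6]
finger_gap: 37.4
[592.4650332420263, -36.54730499702201, 128.75295553763692] [2.5268372249249937, -0.04904843622178823, -3.001363307925735] [-0.35  0.65  1.32  0.51  1.54 -2.16]
t 9.35 shift cm in tool [-0.09  0.08  5.13] rotvec [ 0. -0. -0.] after-rot shift [-0.08  0.1   5.13]
```

View pics/w6.png

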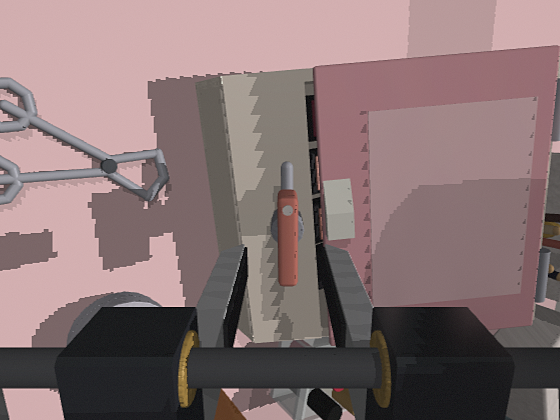

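```bash
python3 -m jog '[[-0.1,0.1,1.3,0,0,0,40],[0,0,1.3,0,0,0,40],[0,0,1.3,0,0,0,40],[0,0,1.2,0,0,0,40],[0,0,0,0,0,0,40]]'
python3 - <<'E'
from h import *
from cell import vision,monitor
cv2.imwrite("pics/w7.png",vision.camera("wrist")["color"])
goal(C-22*N,Rg(.075))
E
```

```text
clock: 9.85
eef_pos: [587.4, -6.1, 87.8]
eef_rot: [2.527, -0.049, -3.001]
wrist_force: [-0.2, -0.4, -1.0]
finger_gap: 37.4
t 9.9 shift cm in tool [ 0.03 -0.05  0.03] rotvec [ 0.   -0.   -0.01] after-rot shift [ 0.03 -0.05  0.03]
```

View pics/w7.png

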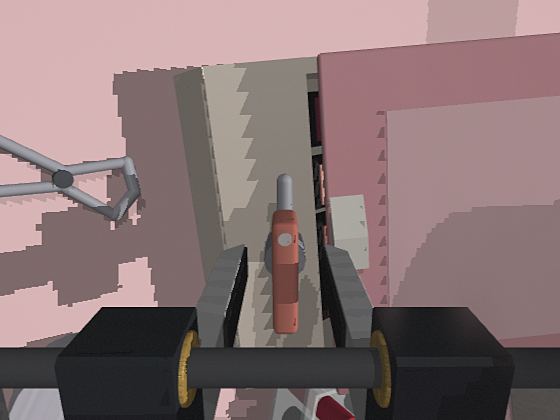

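```bash
python3 -m jog '[[0,0,0,0,0,0,5],[0,0,0,0,0,0,5],[0,0,0,0,0,0,0],[0,0,0,0,0,0,0]]' 60;  python3 -m jog '[[0,0,0,0,0,0,0],[0,0,0,0,0,0,0]]'
```

```text
clock: 10.3
eef_pos: [588.5, -7.2, 90.0]
eef_rot: [2.528, -0.046, -3.003]
wrist_force: [-1.5, 0.1, 0.9]
finger_gap: 11.6
clock: 10.5
eef_pos: [588.5, -7.3, 90.0]
eef_rot: [2.528, -0.046, -3.002]
wrist_force: [-1.1, 1.6, 5.8]
finger_gap: 11.4
```

```bash
python3 -m jog '[[0,0,0,0,0,0.1,0],[0,0,0,0,0,0.1,0],[0,0,0,0,0,0.1,0]]'; python3 - <<'E'
from h import *
from cell import vision,monitor
s=monitor.read_state();print(s["moment"],s["joints"],s["wrist_force"])
cv2.imwrite("pics/w8.png",vision.camera("wrist")["color"])
E
```

```text
clock: 10.8
eef_pos: [588.5, -7.4, 89.9]
eef_rot: [2.562, -0.218, 3.027]
wrist_force: [-0.0, -1.0, 5.4]
finger_gap: 11.3
[ 0.19 -0.01  0.1 ] [-0.31  0.67  1.39  0.53  1.44 -1.87] [-0.03 -1.    5.37]
```

View pics/w8.png

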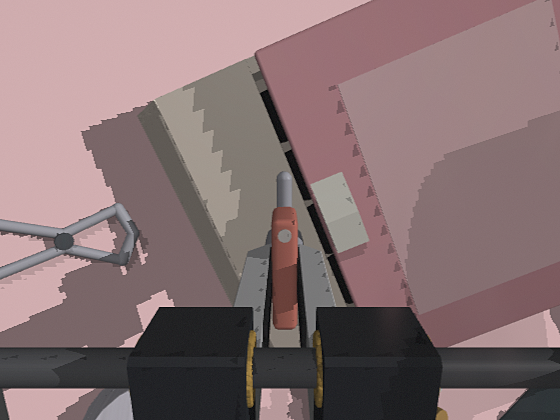

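```bash
python3 -m jog '[[0,0,0,0,0,0.1,0],[0,0,0,0,0,0.1,0],[0,0,0,0,0,0.1,0],[0,0,0,0,0,0.1,0],[0,0,0,0,0,0.1,0],[0,0,0,0,0,0.1,0]]';python3 -m jog '[[0,0,0,0,0,0.08,0],[0,0,0,0,0,0.08,0],[0,0,0,0,0,0.08,0],[0,0,0,0,0,0.08,0]]'; python3 - <<'E'
from h import *
from cell import vision,monitor
s=monitor.read_state();print(s["moment"],s["joints"],s["wrist_force"])
cv2.imwrite("pics/w9.png",vision.camera("wrist")["color"])
E
```

```text
clock: 11.45
eef_pos: [588.3, -7.7, 89.7]
eef_rot: [2.769, -0.501, 2.46]
wrist_force: [-1.7, -2.1, 3.9]
finger_gap: 11.6
clock: 11.85
eef_pos: [588.2, -7.8, 89.7]
eef_rot: [2.958, -0.59, 2.1]
wrist_force: [-2.7, -3.0, 4.6]
finger_gap: 11.9
[-0.24  0.29  0.57] [-0.31  0.67  1.39  0.53  1.44 -0.95] [-2.71 -2.95  4.59]
```

View pics/w9.png

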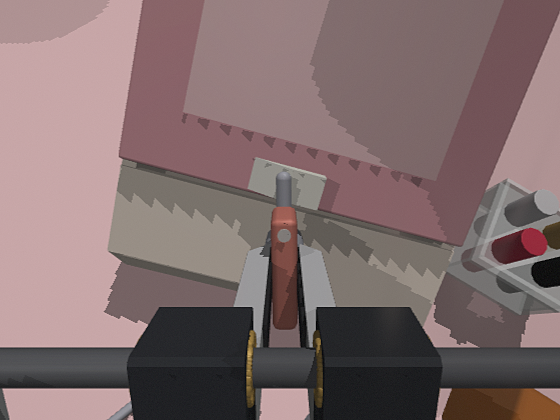

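```bash
python3 -m jog '[[0,0,0,0,0,0.07,0],[0,0,0,0,0,0.07,0],[0,0,0,0,0,0.07,0],[0,0,0,0,0,0,0]]'; python3 -m jog '[[0,0,0,0,0,0.04,0],[0,0,0,0,0,0,0]]'; python3 - <<'E'
from h import *
from cell import vision,monitor
s=monitor.read_state();print(s["moment"]@N,s["moment"],s["joints"][5],s["wrist_force"])
R=Ro.from_euler("xyz",s["eef_rot"]).as_matrix();y=R[:,1];print("tool turned rel U: ",np.arctan2(-y@YC,y@U))
cv2.imwrite("pics/w10.png",vision.camera("wrist")["color"])
E
```

```text
clock: 12.3
eef_pos: [588.1, -7.8, 89.6]
eef_rot: [3.1, -0.613, 1.849]
wrist_force: [-3.1, -3.8, 4.9]
finger_gap: 11.3
clock: 12.5
eef_pos: [588.1, -7.8, 89.6]
eef_rot: [3.128, -0.614, 1.802]
wrist_force: [-3.7, -4.6, 6.6]
finger_gap: 11.4
0.07698085864689874 [-0.36  0.58  0.54] -0.7020501310888142 [-3.71 -4.62  6.55]
tool turned rel U:  1.5491740340284073
```

View pics/w10.png

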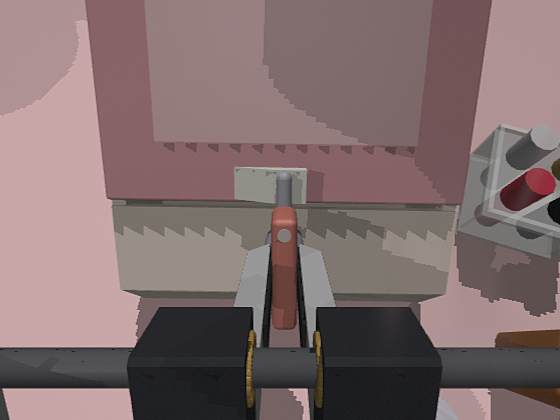

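Turned square, with the tongue on the keeper and the gap closed. Now I'll release and back off along the axis.

```bash
python3 -m jog '[[0,0,0,0,0,0,40],[0,0,0,0,0,0,40],[0,0,0,0,0,0,40],[0,0,0,0,0,0,40]]'; python3 -m jog '[[0,0,-1,0,0,0,40],[0,0,-2,0,0,0,40],[0,0,-3,0,0,0,40],[0,0,-3,0,0,0,40],[0,0,-3,0,0,0,40],[0,0,0,0,0,0,40]]'; python3 - <<'E'
from h import *
from cell import vision,monitor
s=monitor.read_state();print(s["eef_pos"],s["wrist_force"])
cv2.imwrite("pics/w11.png",vision.camera("wrist")["color"])
cv2.imwrite("pics/t11.png",vision.camera("top")["color"])
E
```

```text
clock: 12.95
eef_pos: [588.3, -7.2, 89.3]
eef_rot: [3.128, -0.615, 1.801]
wrist_force: [-0.8, 1.1, -0.3]
finger_gap: 37.0
clock: 13.55
eef_pos: [603.7, -77.4, 191.1]
eef_rot: [3.122, -0.611, 1.802]
wrist_force: [-0.0, 0.3, -0.4]
finger_gap: 37.7
[603.67 -77.43 191.11] [-0.03  0.26 -0.41]
```

View pics/w11.png

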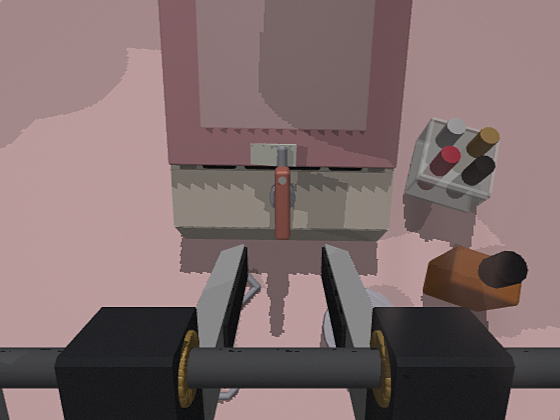

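View pics/t11.png

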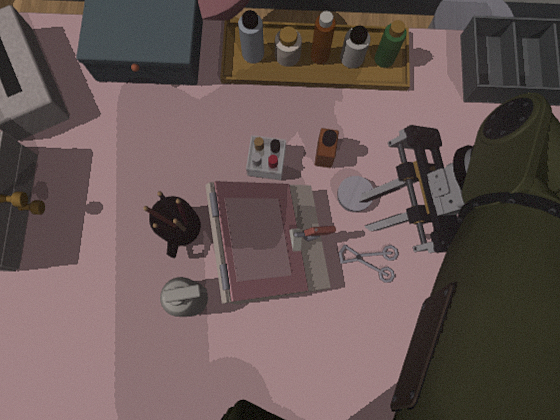

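```bash
python3 - <<'E'
from h import *
from cell import vision
i=vision.camera("scene")["color"]; cv2.imwrite("pics/s12.png",i)
a=cv2.imread("pics/s4.png"); b=cv2.resize(i[110:270,220:360],None,fx=4,fy=4)
cv2.imwrite("pics/s12z.png",cv2.resize(np.hstack([a[200:560,100:480],b[200:560,100:480]]),None,fx=1.05,fy=1.05))
w=cv2.imread("pics/w11.png"); cv2.imwrite("pics/w11z.png",cv2.resize(w[130:250,160:410],None,fx=3.2,fy=3.2,interpolation=cv2.INTER_CUBIC))
E
```

```text
(no output)
```

View pics/s12z.png

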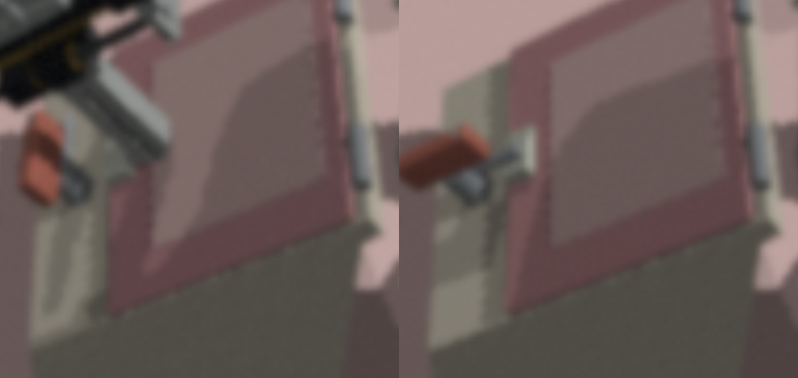

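View pics/w11z.png

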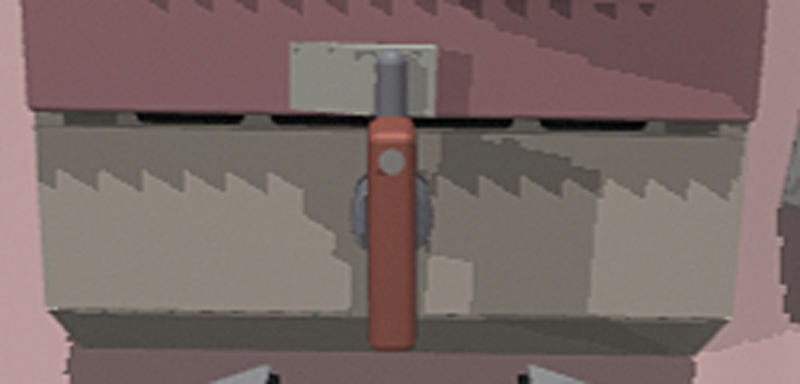

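The lid's front corner sits where it did when I pressed it fully shut: (108,315) before, against (508-399=109,315) now. The bar is square to the lid edge, the tongue lies on the keeper, and the gripper is clear at about 0 N. The toiletries are where they were, so I'm handing in.

```bash
python3 -c "
from cell import order; print(order.sign_off())"
```

```text
the job is handed in; nothing more can be done
None
```

The case is shut and locked, and I handed the job in at about 14 s of the 51 s allowed; the hand-in reports no verdict.

**What I did:**
- **Lid:** I swung it down about its hinge with the shut fingers, pressed it once to its hard stop (about 36 N at the wrist), then let it rise onto its seal.
- **Lock:** I gripped the rose bar square to the slope at 60 N and turned it clockwise to about 1.55 rad by the tool's angle.
- **Release:** I opened the fingers and backed off about 12 cm along the lock's axis.

**Last checks:**
- **Lid:** its front corner in the scene picture is within about a pixel of where it was when pressed fully down. This is an image comparison, because the joint values can't be read directly.
- **Lock:** the bar is square to the lid's edge to within about 0.03 rad, with the tongue on the keeper.
- **Robot and toiletries:** the wrist force was about 0 N and the gripper clear of everything. The toiletries stand where they were in the top view, judged by eye.

**Disagreements:**
- **Case depth:** it first measured about 189 mm against the stated 180 mm, so I placed the lock from the pressed lid face and a close wrist view instead.
- **Tool shift:** the tool moved about 2.5 mm outward when it closed on the bar, with no harm seen.
- **Gap:** narrow dark slots still show at the lid's front edge in the last wrist view. I took these to be the opening seen at a low angle, as the corner position agrees with a tight lid.

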